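# Blow off a tray of tube fittings

## Robot

A 6-joint arm with a two-finger parallel gripper is mounted at the origin on the work surface. World frame = base frame: x ahead of the robot, y to its left, z up, the work surface at z = 0. Lengths are in m, angles in rad, forces in N, time in s.
With the tool pointing down it reaches from about 0.2 to 0.875 m from the base axis. Payload 3.4 kg.
Tool frame: the origin (TCP) lies at the very end of the fingers, on their centre line; the grasp point (between the pads) lies manip.grip_point_offset behind it (manip.grip_point_offset is the distance from the TCP to the grasp point, in m); z points along the fingers, y is the direction in which the jaws open and shut (so a half turn about z gives the same grasp; the last joint's range is limited). The gripper opens to 94 mm and grips with 3 to 60 N. Pads are 16 mm wide; open, the fingers measure 119 mm over their backs; the gripper's body (75 mm by 177 mm) begins 78 mm behind the grasp point.
Start: joints at [1.22, 0.276, 1.505, -0, 1.361, -0.121], TCP at [0.131, 0.56, 0.205] pointing down, gripper open.
Joint ranges: [-2.89, 2.89], [-0.75, 2.08], [0.22, 2.7], [-1.18, 4.32], [0.11, 2.71], [-2.7, 2.7]. Speed limits (rad/s): [2.57, 2.57, 3.14, 3.14, 3.14, 3.14].

## Interface

Orientations are given as a unit quaternion [x, y, z, w].
In Python, from workcell import manip, viewer, finder gives the robot as it stands. The module is installed in compiled form; this text tells all that it offers.
- The arm moves only by the tool move_arm, never from a script. Its argument "plan" is a list of rows, each a list of 4 numbers: the shift along the tool's x, y, z in m, then the turn about the tool's z in degrees. In form: [[dx, dy, dz, twist], ...]. A call has 1 to 10 rows; each row is the pose to reach, as a shift and turn from the pose commanded when the call began, along the tool's axes at that moment; what a row does not reach only later rows make up. A row lasts 1/8 s, in which the tool goes at most 62.5 mm and 10.7 degrees, less where a joint would pass 70% of its speed; a pose out of reach is approached as far as the arm can. A call with a gripper value outside its range is refused whole. "fingers" is the finger opening in m, from 0 to 0.094, set as the call begins (left out, the last holds). The fingers move at their own pace and stop on an object; "newtons" is the grip in N (left out, the last holds). Time passes only in rows, so rows that repeat a pose let the fingers close. It gives the time, the measured TCP pose, the force and the opening at its end, in the units of the state.
- manip.observe(): the state, without advancing time (a new reading comes with each control period).
- viewer.snapshot(name): name is "side" or "top"; returns the picture (420x560x3 uint8, red, green, blue); there is no depth.
- viewer.camera_model(name): a dict with "K" (3x3 intrinsics, pixels), "k1" (the pictures are not rectified: a ray, as slopes to the right and down, at radius r is drawn at 1 + k1 r^2 times it, then the intrinsics apply), "rvec" (rotation vector, rad) and "tvec" (3), from world to camera coordinates, as OpenCV has them. Camera axes: x right, y down, z forward; pixel columns grow to the right and rows downward; lengths in m; the calibration is good to about 2 mm. A picture is of the moment at which its call begins. camera_model takes no time and is no camera call.
- manip.job_done(): hands the job in, once; it reports no verdict.
Trained networks look in the newest picture that a camera, given by its name, has taken for a name from the list of things; names that differ only in an ending like _2 or _b are one class to them, and where a whole thing is asked for, a point or a joint stands for the part that bears it (a point fixed in the world has none). Each returns a list of dicts, best first, with "p" (0 to 1); they miss things now and then, are a little off and sometimes report something else, mostly with a low value. They report only what shows in the picture. A call takes as long as a camera call. They do not tell look-alikes from the thing itself.
- finder.recognise(target, camera): "location" ([x, y, z] in m, in world coordinates, good to about 4 mm: the middle of the surface that is visible of it).
- finder.pinpoint(target, camera): "location" ([x, y, z] in m, in world coordinates, good to about 4 mm: a listed point, or the origin of a listed thing).
The state is a dict: "time_s": time; "q": joint angles; "qd": joint speeds; "effort": joint torques, N m; "tcp_pos": TCP position; "tcp_rot": TCP orientation; "ft_force": force on the tool from outside, world axes, zero at the start; "ft_torque": the same for the moment, N m; "width": finger opening in m.
Only numpy, scipy, OpenCV 4.12 (cv2) and the standard library are available. Lean on these libraries where they do the work, as an engineer would, in place of code of your own. Each camera call takes 0.05 s, during which the arm holds its last target. There are 200 camera calls.

## Task

Put every tube fitting lying on the bench into the aluminium tray, then carry the tray level by its handle, without spilling, all the way in under the blow-off hood's roof, set it down on the bed and let go. Push the air lever fully on, leave it on for about two seconds and pull it fully back off; then bring the tray out, still level and with every fitting in it, and set it down centred on the green mat. Leave the other things on the bench where they are.

Things in the scene. Friction and masses are not known exactly. Their poses are not given: they have to be found in the camera images.
- tray: Open aluminium parts tray, loose, 0.2 kg, at first empty on the bench. Pan 180 mm (its x) x 140 mm (its y), 36 mm high, walls and floor 4 mm; origin: centre of the pan's underside. A straight black handle, 14 mm wide, 26 mm tall (17 to 43 mm above the underside), runs from the middle of the pan's -x wall to x = -200 mm.
- tray_grip (a point): Point inside the tray's handle, 175 mm from the tray's origin along -x and 30 mm above its underside; axes as the tray's. A pinch here across the handle (along the tray's y) keeps the gripper out from under the hood's roof. The loaded pan overhangs the grip with up to 0.7 N m: grip hard.
- fit0_mid (a point): Middle of a tube fitting (all brass), absent in some starts. 68 mm long along its x axis: a hexagon body 24 mm across the flats and 28 mm long in the middle, and a threaded end 18 mm in diameter and 20 mm long on each side. It lies on a hexagon face with this point 12 mm above its support; it may roll onto another face. About 50 g.
- fit1_mid (a point): Middle of a tube fitting (all steel), absent in some starts. 68 mm long along its x axis: a hexagon body 24 mm across the flats and 28 mm long in the middle, and a threaded end 18 mm in diameter and 20 mm long on each side. It lies on a hexagon face with this point 12 mm above its support; it may roll onto another face. About 50 g.
- fit2_mid (a point): Middle of a tube fitting (brass hexagon with steel ends), absent in some starts. 68 mm long along its x axis: a hexagon body 24 mm across the flats and 28 mm long in the middle, and a threaded end 18 mm in diameter and 20 mm long on each side. It lies on a hexagon face with this point 12 mm above its support; it may roll onto another face. About 50 g.
- fit3_mid (a point): Middle of a tube fitting (steel hexagon with brass ends), absent in some starts. 68 mm long along its x axis: a hexagon body 24 mm across the flats and 28 mm long in the middle, and a threaded end 18 mm in diameter and 20 mm long on each side. It lies on a hexagon face with this point 12 mm above its support; it may roll onto another face. About 50 g.
- hood_home (a point): Centre of the bed of the blow-off hood, a fixed clear box with a blue frame, open only on its -x side; this point is on top of the bed, 8 mm above the bench. With the tray fully home its origin is near this point and its +x axis lies along this +x axis: the pan goes in first, the handle stays outside.
- hood_front (a point): Middle of the hood's opening at bed height, 110 mm from hood_home along -x, same axes. Inside: side walls at y = +-95 mm, back wall 202 mm behind this point, underside of the roof 127 mm above the bed (roof 8 mm thick, its front edge above this point).
- air_lever (a joint): Red air lever on top of the hood's roof: 0 = off (leaning to the hood's open front, -x), 1.0 rad = fully on (leaning to the back, +x). 80 mm long from its pivot, turns in the hood's x-z plane about the hood's y axis, is 0.5 rad off upright at either end; it stays where it is left and moves under about 1 N.
- air_lever_tip (a point): Centre of the lever's round end knob, on the lever's line 80 mm from the pivot; the knob is a red ball 26 mm in diameter, about 235 mm above the bench.
- mat: Green mat for finished work, fixed flat on the bench: 240 mm (its x) x 200 mm (its y), 3 mm thick; origin at the centre of its underside.
- spray: spray can, 56 mm across, 180 mm tall, standing; a bystander, origin at its underside.
- jar: closed amber jar, 60 mm across, 90 mm tall; a bystander, origin at its underside.
- spanner: open-ended wrench, 170 mm long, lying flat; a bystander, origin at its underside.
- vblock: dark steel V-block 50 x 70 x 40 mm; a bystander, origin at its underside.
- tape: ring of yellow tape 70 mm across, 24 mm high, lying flat; a bystander, origin at its underside.
- driver: screwdriver with blue handle, 200 mm long; a bystander, origin at its underside.
Not all that is in view belongs to the job. What is shaped like the part that bears fit0_mid but blue is not meant.

How it is judged:
By the outcome, as a careful person would: the job done as asked, in the order asked, and still so for the second after the job is handed in, with the robot touching nothing.
Of fit0, fit1, fit2, fit3 only 2 to 4 are there at a start; the rules pass over those that are not, and their reading is None.
At some moment in a run one of fit0, fit1, fit2, fit3 may be knocked a few centimetres aside while the robot is not near it.
It also fails if it takes over 210 s, if anything falls off the work surface, if the arm or the gripper's body presses on something with over 40 N, if the wrist force passes 120 N, or if a joint passes its speed limit or range.

## Working session

There is one attempt and no reset: what is moved stays moved. The work goes in short steps, Python scripts to look and compute and a tool call to move; the robot and the scene stay as the last step left them, time stands still between calls to the robot, and variables do not carry over. Pictures are saved under pics/ and viewed, about 12 in all and at most 16, crops included, and the job is handed in when it is done.

Besides the shell and the picture viewer there is one more tool, called after ">>>" as name([rows], argument=value, ...), one row to a line, values as JSON. move_arm: Moves the arm, as the interface text tells. Its arguments: {"type":"object","properties":{"plan":{"type":"array"},"fingers":{"type":"number"},"newtons":{"type":"number"}},"required":["plan"]}

```bash
mkdir -p pics; cat > h.py <<'E'
import numpy as np, cv2
from scipy.spatial.transform import Rotation as R
from workcell import manip, viewer, finder
def cam(n):
    m=viewer.camera_model(n); Rm=cv2.Rodrigues(np.array(m["rvec"],float))[0]
    return np.array(m["K"],float),float(m["k1"]),Rm,np.array(m["tvec"],float).ravel()
def px2w(n,u,v,z):
    K,k1,Rm,t=cam(n); d=np.linalg.inv(K)@[u,v,1]; rd=np.hypot(d[0],d[1]); r=rd
    for _ in range(30): r=rd/(1+k1*r*r)
    s=r/rd if rd>0 else 1
    ray=Rm.T@np.array([d[0]*s,d[1]*s,1]); c=-Rm.T@t
    return c+ray*(z-c[2])/ray[2]
def w2px(n,p):
    K,k1,Rm,t=cam(n); q=Rm@np.array(p,float)+t; x=q[:2]/q[2]; x=x*(1+k1*(x@x))
    return K[:2,:2]@x+K[:2,2]
def snap(n,name,crop=None,s=1):
    im=viewer.snapshot(n)
    o=im if crop is None else im[crop[1]:crop[3],crop[0]:crop[2]]
    o=cv2.resize(o,None,fx=s,fy=s,interpolation=cv2.INTER_CUBIC)
    cv2.imwrite(f"pics/{name}.png",o[:,:,::-1]); return im
def togo(p,yaw=None):
    "shift in tool axes to put TCP at p"
    s=manip.observe(); Rt=R.from_quat(s["tcp_rot"])
    return Rt.inv().apply(np.array(p)-s["tcp_pos"]).round(4)
E
python3 - <<'E'
from h import *
a=snap("side","s0");b=snap("top","t0")
np.save("t0.npy",b);np.save("s0.npy",a)
print(manip.grip_point_offset,manip.observe())
for c in("top","side"):
  for t in ["tray","tray_grip","fit0_mid","fit1_mid","fit2_mid","fit3_mid","hood_home","hood_front","air_lever_tip","mat"]:
    print(c,t,[(round(d["p"],2),np.round(d["location"],3).tolist(),w2px(c,d["location"]).round().tolist()) for d in finder.pinpoint(t,c)[:4]])
E
```

```text
0.0188 {'time_s': 0.1, 'q': array([ 1.21999698e+00,  2.76515672e-01,  1.50594981e+00, -2.08142962e-05,
        1.36067853e+00, -1.20983561e-01]), 'qd': array([ 0.00031743, -0.00172708, -0.0028274 ,  0.00145706,  0.0016413 ,
       -0.00030472]), 'effort': array([ 2.84604335e-03, -4.05457306e+01, -2.37780654e+01,  7.00696651e-02,
        2.98270653e-02, -4.29248325e-05]), 'tcp_pos': array([0.13082304, 0.55943123, 0.204723  ]), 'tcp_rot': array([ 1.14652991e-01,  9.93405300e-01, -7.56575706e-04, -1.71389002e-04]), 'ft_force': array([ 0.24910451,  0.39566291, -0.06852465]), 'ft_torque': array([ 0.0159866 ,  0.00744111, -0.06272713]), 'width': 0.0938251254218015}
top tray [(0.98, [0.621, -0.009, -0.004], [262.0, 163.0])]
top tray_grip [(0.8, [0.62, -0.181, 0.025], [317.0, 161.0]), (0.48, [0.468, -0.04, 0.009], [272.0, 211.0]), (0.4, [0.541, 0.219, 0.007], [188.0, 188.0]), (0.31, [0.568, 0.288, 0.236], [142.0, 163.0])]
top fit0_mid [(0.74, [0.477, -0.121, 0.01], [298.0, 208.0]), (0.64, [0.284, 0.329, 0.013], [149.0, 273.0]), (0.58, [0.46, 0.044, 0.011], [245.0, 214.0])]
top fit1_mid [(0.5
[... 806 characters left out ...]
326, 0.006], [260.0, 177.0])]
side fit1_mid [(0.69, [0.478, -0.12, 0.01], [292.0, 259.0]), (0.39, [0.467, -0.038, 0.008], [277.0, 244.0])]
side fit2_mid [(0.57, [0.477, 0.126, 0.011], [259.0, 213.0])]
side fit3_mid [(0.53, [0.468, -0.041, 0.01], [278.0, 244.0])]
side hood_home [(0.83, [0.577, 0.326, 0.008], [260.0, 176.0]), (0.73, [0.619, -0.188, 0.028], [340.0, 253.0]), (0.57, [0.476, 0.129, 0.011], [258.0, 213.0])]
side hood_front [(0.67, [0.54, 0.22, 0.007], [263.0, 194.0])]
side air_lever_tip [(0.54, [0.364, 0.411, -0.001], [204.0, 183.0]), (0.46, [0.564, 0.291, 0.24], [257.0, 132.0])]
side mat [(0.73, [0.538, 0.221, 0.007], [263.0, 194.0]), (0.7, [0.582, -0.352, 0.002], [360.0, 300.0])]
```

View pics/s0.png

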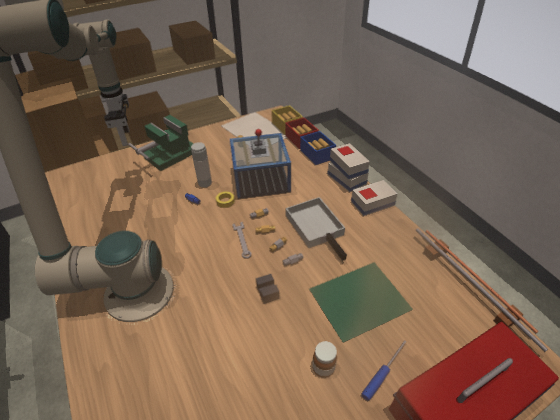

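View pics/t0.png

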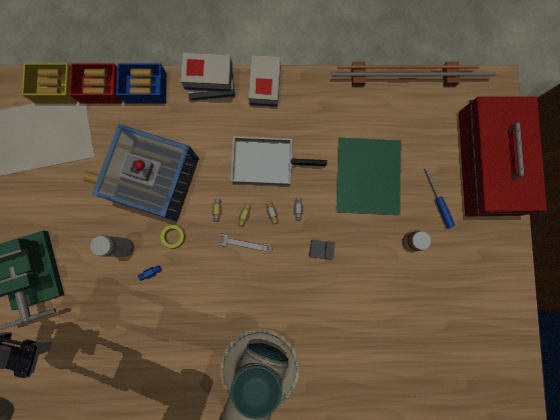

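```bash
python3 - <<'E'
import numpy as np,cv2
b=np.load("t0.npy");a=np.load("s0.npy")
c1=cv2.resize(b[185:300,130:330],None,fx=4,fy=4,interpolation=cv2.INTER_CUBIC)[:,:800]
cv2.imwrite("pics/t0c.png",c1[:,:,::-1])
E
```

```text
(no output)
```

View pics/t0c.png

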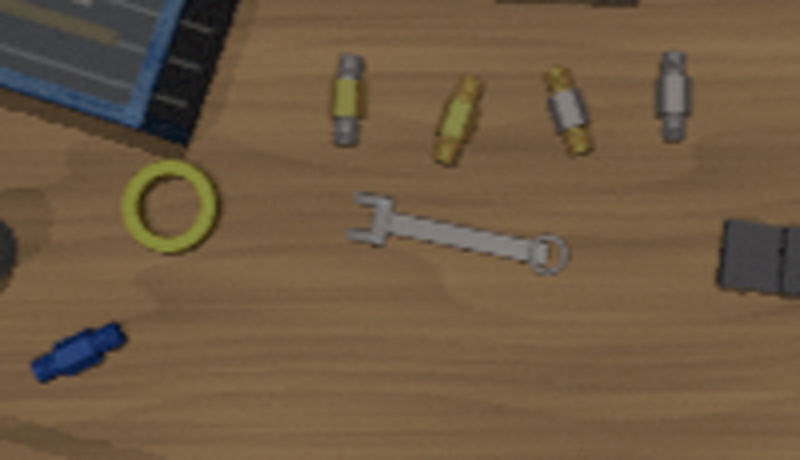

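Top picture: all four fittings are present, in a row.
- Brass/steel ends, fit2: (217,209)
- All brass, fit0: (245,214)
- Steel hexagon with brass ends, fit3: (272,212)
- All steel, fit1: (298,208)

What could be mistaken for a fitting: the blue decoy at (150,272), the spanner at (245,243), and the small parts in the bins at (50–140,80). The close crop confirms the four I chose.

```bash
cat >> h.py <<'E'
def yawy():
    m=R.from_quat(manip.observe()["tcp_rot"]).as_matrix(); return np.degrees(np.arctan2(m[1,1],m[0,1]))
E
python3 - <<'E'
from h import *
b=np.load("t0.npy")
for n,e in dict(fit2=((349,58),(345,142)),fit0=((472,78),(446,162)),fit3=((554,70),(584,152)),fit1=((674,55),(674,138))).items():
    P=[px2w("top",130+u/4,185+v/4,.014)for u,v in e]; d=P[0]-P[1]
    print(n,((P[0]+P[1])/2).round(4),np.hypot(d[0],d[1]).round(3),"axis yaw",np.degrees(np.arctan2(d[1],d[0])).round(1))
# tray rim & mat
hsv=cv2.cvtColor(b,cv2.COLOR_RGB2HSV)
m=((hsv[...,0]>65)&(hsv[...,0]<90)&(hsv[...,1]>80)).astype(np.uint8);m[:, :330]=0;m[:,410:]=0
c=max(cv2.findContours(m,0,1)[0],key=cv2.contourArea);box=cv2.boxPoints(cv2.minAreaRect(c))
Q=np.array([px2w("top",*p,.003) for p in box]);print("mat",Q.round(3).tolist(),Q.mean(0).round(4))
x=cv2.resize(b[115:225,85:335],None,fx=3.2,fy=3.2,interpolation=cv2.INTER_CUBIC)
cv2.imwrite("pics/t0h.png",np.clip(x.astype(float)*1.4,0,255).astype(np.uint8)[:,:,::-1])
print(yawy(), togo([.478,.13,.1]))
E
```

```text
fit2 [0.4715 0.1289 0.014 ] 0.065 axis yaw -2.2
fit0 [0.4553 0.0434 0.014 ] 0.067 axis yaw -17.1
fit3 [ 0.4615 -0.0407  0.014 ] 0.067 axis yaw 19.6
fit1 [ 0.472  -0.1214  0.014 ] 0.064 axis yaw -0.8
mat [[0.463, -0.239, 0.003], [0.7, -0.253, 0.003], [0.693, -0.452, 0.003], [0.455, -0.434, 0.003]] [ 0.5777 -0.3445  0.003 ]
76.83624911566223 [-0.4358 -0.3396  0.1055]
```

View pics/t0h.png

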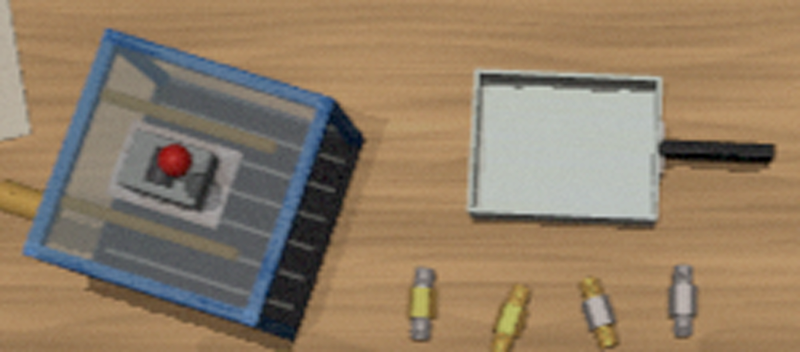

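The crop shows the hood roof corners at about (109,31), (334,100), (255,325) and (28,255). The tray rim corners are at (476,71), (662,78), (658,221) and (470,213).

```bash
python3 - <<'E'
from h import *
def W(l,z): return np.array([px2w("top",85+u/3.2,115+v/3.2,z) for u,v in l])
T=W([(471,213),(477,71),(662,77),(659,222)],.036)  # +x... 
print("tray c",T.mean(0).round(4)); 
d=(T[0]+T[1])/2-(T[2]+T[3])/2; print("x yaw",np.degrees(np.arctan2(d[1],d[0])),np.linalg.norm(d),np.linalg.norm((T[1]+T[2])/2-(T[0]+T[3])/2))
h=W([(661,151),(773,153)],.043);print("handle",h.round(4), W([(477,142)],.036))
for z in(.143,):
  H=W([(28,255),(109,31),(334,100),(255,325)],z);d=(H[0]+H[1])/2-(H[2]+H[3])/2
  print("hood",z,H.mean(0).round(4),np.degrees(np.arctan2(d[1],d[0])),np.linalg.norm(d),np.linalg.norm((H[1]+H[2])/2-(H[0]+H[3])/2), "front mid",((H[2]+H[3])/2).round(4))
print("knob",W([(174,160)],.236))
E
```

```text
tray c [ 0.6201 -0.0117  0.036 ]
x yaw 87.31206760556354 0.1780178106969888 0.1399327367329513
handle [[ 0.6124 -0.1008  0.043 ]
 [ 0.6098 -0.2074  0.043 ]] [[0.62385565 0.07433074 0.036     ]]
hood 0.143 [0.5688 0.3172 0.143 ] 72.30870489947164 0.20499297889376358 0.20664638659992027 front mid [0.5377 0.2196 0.143 ]
knob [[0.5619191  0.29297708 0.236     ]]
```

>>> move_arm([
  [-0.045,-0.035,0.01,-2],
  [-0.09,-0.07,0.02,-5],
  [-0.13,-0.1,0.03,-8],
  [-0.18,-0.14,0.04,-10.9],
  [-0.24,-0.18,0.05,-10.9],
  [-0.29,-0.225,0.06,-10.9],
  [-0.34,-0.265,0.07,-10.9],
  [-0.385,-0.3,0.08,-10.9],
  [-0.434,-0.34,0.1,-10.9],
  [-0.434,-0.34,0.1,-10.9],
], fingers=0.06, newtons=25)

```text
time_s: 2.35
tcp_pos: [0.4777, 0.1274, 0.1047]
tcp_rot: [0.022, 1.0, -0.0, -0.0]
ft_force: [-0.7, 0.0, -0.1]
width: 0.0602
```

>>> move_arm([
  [0.003,0.001,0.05,0],
  [0.003,0.001,0.09,0],
  [0.003,0.001,0.1,0],
  [0.003,0.001,0.1,0],
])

```text
time_s: 2.85
tcp_pos: [0.4732, 0.1317, 0.0057]
tcp_rot: [0.019, 1.0, 0.0, -0.0]
ft_force: [0.1, 0.1, 0.3]
width: 0.0602
```

>>> move_arm([
  [0,0,0,0],
  [0,0,0,0],
  [0,0,0,0],
  [0,0,0,0],
  [0,0,-0.03,0],
  [0,0,-0.09,0],
  [0,0,-0.09,0],
], fingers=0.0)

```text
time_s: 3.72
tcp_pos: [0.4768, 0.1316, 0.0996]
tcp_rot: [0.02, 1.0, 0.001, 0.005]
ft_force: [0.6, 1.6, -0.6]
width: 0.026
```

```bash
cat >> h.py <<'E'
TR=np.array([.621,-.011]);TY=np.radians(88.0)
def slot(a,b):
    c,s=np.cos(TY),np.sin(TY); return TR+[c*a-s*b, s*a+c*b]
E
python3 - <<'E'
from h import *
print(yawy())
for a,b in((.043,.033),(.043,-.033),(-.043,.033),(-.043,-.033)):
    s=slot(a,b);print(a,b,s.round(4),togo([*s,.1]))
E
```

```text
87.73614997868694
0.043 0.033 [0.5895 0.0331] [-0.1166 -0.094   0.0005]
0.043 -0.033 [0.6555 0.0308] [-0.1825 -0.0937  0.0011]
-0.043 0.033 [ 0.5865 -0.0528] [-0.1169 -0.18    0.0004]
-0.043 -0.033 [ 0.6525 -0.0551] [-0.1829 -0.1797  0.001 ]
```

>>> move_arm([
  [-0.02,-0.01,0,9],
  [-0.04,-0.02,0,18],
  [-0.06,-0.03,0,27],
  [-0.08,-0.04,0,36],
  [-0.1,-0.05,0,45],
  [-0.12,-0.06,0,54],
  [-0.14,-0.07,0,63],
  [-0.16,-0.08,0,72],
  [-0.1825,-0.0935,0,81],
  [-0.1825,-0.0935,0,89.7],
])

```text
time_s: 4.97
tcp_pos: [0.6527, 0.0293, 0.0935]
tcp_rot: [0.721, 0.693, -0.001, -0.0]
ft_force: [-0.8, 0.4, -0.6]
width: 0.0261
```

```bash
python3 - <<'E'
from h import *
print(yawy(),manip.observe()["width"]);print(togo([*slot(.043,-.033),.013]))
E
```

```text
-2.333300530400773 0.026123423016034295
[0.0017 0.0029 0.0805]
```

>>> move_arm([
  [0.001,0.002,0.04,0],
  [0.001,0.002,0.07,0],
  [0.001,0.002,0.08,0],
  [0.001,0.002,0.08,0],
])

```text
time_s: 5.48
tcp_pos: [0.6532, 0.0315, 0.0144]
tcp_rot: [0.719, 0.695, -0.001, -0.001]
ft_force: [-0.2, -0.1, 0.4]
width: 0.0263
```

>>> move_arm([
  [0,0,0,0],
  [0,0,0,0],
  [0,0,-0.03,0],
  [0,0,-0.09,0],
  [0,0,-0.09,0],
], fingers=0.037)

```text
time_s: 6.1
tcp_pos: [0.6582, 0.0312, 0.1121]
tcp_rot: [0.719, 0.695, 0.004, 0.005]
ft_force: [0.3, 0.1, 0.3]
width: 0.0371
```

```bash
python3 - <<'E'
from h import *
snap("top","t1",(190,120,350,240),5);snap("side","x")
for t in("fit0_mid","fit3_mid","fit1_mid","fit2_mid"):
  for c in("top","side"):
    print(t,c,[(round(d["p"],2),np.round(d["location"],3).tolist()) for d in finder.pinpoint(t,c)[:5]])
print(yawy(),manip.observe()["tcp_pos"],togo([.457,.0437,.1]))
E
```

```text
fit0_mid top [(0.51, [0.462, 0.043, 0.011])]
fit0_mid side [(0.61, [0.292, 0.334, 0.008])]
fit3_mid top [(0.67, [0.468, -0.041, 0.016]), (0.67, [0.512, -0.557, -0.003]), (0.57, [0.622, -0.008, -0.002])]
fit3_mid side [(0.59, [0.372, 0.044, -0.001]), (0.42, [0.469, -0.037, 0.011]), (0.26, [0.508, -0.558, 0.002]), (0.17, [0.364, 0.408, -0.001])]
fit1_mid top []
fit1_mid side [(0.71, [0.372, 0.043, 0.003]), (0.54, [0.477, -0.122, 0.009])]
fit2_mid top [(0.28, [0.355, -0.193, 0.001])]
fit2_mid side [(0.65, [0.653, 0.026, 0.017])]
-1.9694274801132035 [0.65341865 0.03141607 0.10450401] [ 0.0055 -0.1967  0.0048]
```

View pics/t1.png

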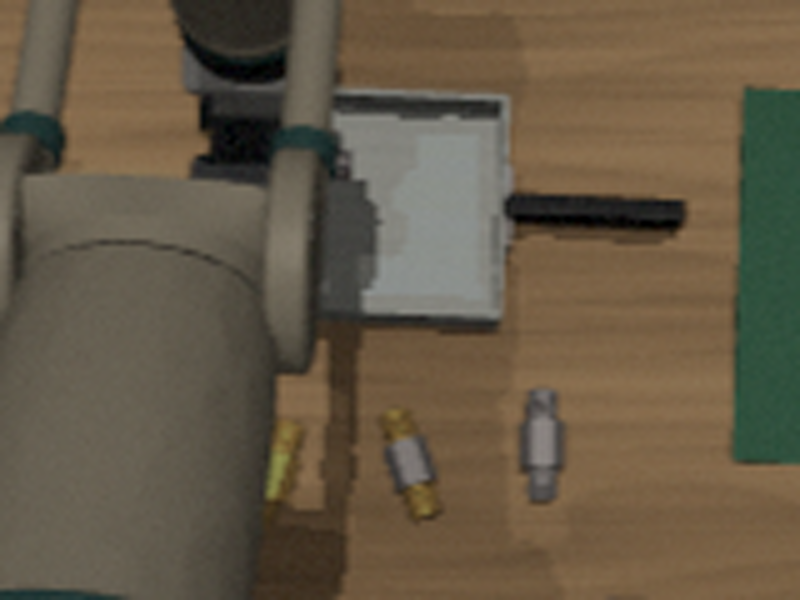

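The first fitting is in the tray and the other three are still where they were: fit0 at about (285,460) in the crop, fit3 at (410,460), fit1 at (542,445).

>>> move_arm([
  [0.001,-0.025,0,-9.5],
  [0.002,-0.05,0,-19],
  [0.003,-0.075,0,-28.5],
  [0.004,-0.1,0,-38],
  [0.004,-0.125,0,-47.5],
  [0.005,-0.15,0,-57],
  [0.0055,-0.175,0,-66],
  [0.0055,-0.1945,0.01,-75],
  [0.0055,-0.1945,0.03,-75],
  [0.0055,-0.1945,0.03,-75],
], fingers=0.06)

```text
time_s: 7.85
tcp_pos: [0.4584, 0.0437, 0.0745]
tcp_rot: [0.148, 0.989, -0.0, -0.001]
ft_force: [0.4, -0.1, 0.0]
width: 0.0602
```

```bash
python3 - <<'E'
from h import *
print(yawy(),togo([.459,.0437,.006]))
E
```

```text
73.0305002507173 [-0.0008  0.0003  0.0685]
```

>>> move_arm([
  [0,0,0.04,0],
  [0,0,0.065,0],
  [0,0,0.069,0],
  [0,0,0.069,0],
])

```text
time_s: 8.35
tcp_pos: [0.4606, 0.0435, 0.007]
tcp_rot: [0.148, 0.989, 0.0, 0.0]
ft_force: [0.5, 0.2, 0.1]
width: 0.06
```

>>> move_arm([
  [0,0,0,0],
  [0,0,0,0],
  [0,0,0,0],
  [0,0,0,0],
  [0,0,-0.03,0],
  [0,0,-0.09,0],
  [0,0,-0.09,0],
  [0,0,-0.09,0],
], fingers=0.0)

```text
time_s: 9.35
tcp_pos: [0.4591, 0.0436, 0.0961]
tcp_rot: [0.148, 0.989, 0.0, -0.0]
ft_force: [0.0, -0.1, -0.5]
width: 0.0261
```

```bash
python3 - <<'E'
from h import *
print(yawy(),manip.observe()["width"],togo([*slot(.043,.033),.095]))
E
```

```text
73.03459813567783 0.02612325357653666 [-0.1278  0.028   0.0011]
```

>>> move_arm([
  [-0.015,0.004,0,9.4],
  [-0.03,0.008,0,18.8],
  [-0.05,0.012,0,28.2],
  [-0.07,0.016,0,37.6],
  [-0.09,0.02,0,47],
  [-0.11,0.025,0,56.4],
  [-0.128,0.028,0,65.8],
  [-0.128,0.028,0,75],
  [-0.128,0.028,0.04,75],
  [-0.128,0.028,0.04,75],
])

```text
time_s: 10.6
tcp_pos: [0.586, 0.0332, 0.0519]
tcp_rot: [0.719, 0.695, -0.004, -0.004]
ft_force: [-0.2, 0.2, -0.2]
width: 0.0262
```

```bash
python3 - <<'E'
from h import *
print(yawy(),manip.observe()["width"],togo([*slot(.043,.033),.0135]))
E
```

```text
-1.9612478990709026 0.026244952508631837 [0.     0.004  0.0384]
```

>>> move_arm([
  [0,0.001,0.03,0],
  [0,0.001,0.041,0],
  [0,0.001,0.041,0],
])

```text
time_s: 10.98
tcp_pos: [0.5906, 0.033, 0.015]
tcp_rot: [0.719, 0.695, -0.001, -0.001]
ft_force: [-0.3, -0.7, -0.4]
width: 0.0266
```

>>> move_arm([
  [0,0,0,0],
  [0,0,0,0],
  [0,0,-0.03,0],
  [0,0,-0.085,0],
  [0,0,-0.085,0],
  [0,0,-0.085,0],
], fingers=0.037)

```text
time_s: 11.72
tcp_pos: [0.591, 0.033, 0.1008]
tcp_rot: [0.719, 0.695, 0.0, 0.0]
ft_force: [-0.5, -0.3, -0.1]
width: 0.0372
```

```bash
python3 - <<'E'
from h import *
viewer.snapshot("top");viewer.snapshot("side")
for t in("fit3_mid","fit1_mid","fit0_mid"):
  for c in("top","side"):
    print(t,c,[(round(d["p"],2),np.round(d["location"],3).tolist()) for d in finder.pinpoint(t,c)[:5]])
print(yawy(),manip.observe()["tcp_pos"],togo([.4645,-.041,.1]))
E
```

```text
fit3_mid top [(0.52, [0.466, -0.038, 0.013]), (0.27, [0.401, 0.262, -0.001])]
fit3_mid side [(0.44, [0.466, -0.041, 0.009])]
fit1_mid top [(0.63, [0.479, -0.12, 0.013])]
fit1_mid side [(0.65, [0.475, -0.122, 0.014]), (0.34, [0.371, 0.043, 0.002])]
fit0_mid top [(0.64, [0.287, 0.33, 0.01]), (0.53, [0.59, 0.032, 0.016]), (0.52, [0.351, -0.192, -0.0])]
fit0_mid side [(0.42, [0.587, 0.031, 0.018]), (0.41, [0.285, 0.33, 0.012])]
-1.9676257917958384 [0.5909238  0.0329977  0.09971766] [-7.830e-02 -1.238e-01 -1.000e-04]
```

>>> move_arm([
  [-0.01,-0.015,0,9],
  [-0.02,-0.03,0,18],
  [-0.03,-0.05,0,27],
  [-0.045,-0.07,0,36],
  [-0.06,-0.09,0,45],
  [-0.07,-0.11,0,54],
  [-0.0783,-0.124,0,63],
  [-0.0783,-0.124,0.01,68.4],
  [-0.0783,-0.124,0.03,68.4],
  [-0.0783,-0.124,0.03,68.4],
], fingers=0.06)

```text
time_s: 13.38
tcp_pos: [0.4634, -0.0408, 0.0694]
tcp_rot: [0.985, 0.17, -0.002, -0.001]
ft_force: [0.1, 0.5, -0.1]
width: 0.06
```

```bash
python3 - <<'E'
from h import *
print(yawy(),togo([.4645,-.041,.006]))
E
```

```text
-70.36921574153386 [0.0012 0.0007 0.0634]
```

>>> move_arm([
  [0,0,0.04,0],
  [0,0,0.06,0],
  [0,0,0.0635,0],
  [0,0,0.0635,0],
])

```text
time_s: 13.88
tcp_pos: [0.4654, -0.0411, 0.0076]
tcp_rot: [0.985, 0.171, 0.001, 0.0]
ft_force: [0.0, 0.0, -0.2]
width: 0.0601
```

>>> move_arm([
  [0,0,0,0],
  [0,0,0,0],
  [0,0,0,0],
  [0,0,0,0],
  [0,0,-0.03,0],
  [0,0,-0.09,0],
  [0,0,-0.09,0],
  [0,0,-0.09,0],
], fingers=0.0)

```text
time_s: 14.88
tcp_pos: [0.4641, -0.0409, 0.0966]
tcp_rot: [0.985, 0.171, -0.0, -0.0]
ft_force: [-0.1, 0.2, -1.2]
width: 0.0263
```

```bash
python3 - <<'E'
from h import *
print(yawy(),manip.observe()["width"],togo([*slot(-.043,-.033),.095]))
E
```

```text
-70.36503909578698 0.026297265369654366 [0.1727 0.0767 0.0015]
```

>>> move_arm([
  [0.02,0.01,0,-9],
  [0.04,0.02,0,-18],
  [0.065,0.03,0,-27],
  [0.09,0.04,0,-36],
  [0.115,0.05,0,-45],
  [0.14,0.06,0,-54],
  [0.16,0.07,0,-63],
  [0.1727,0.0767,0,-68.4],
  [0.1727,0.0767,0.04,-68.4],
  [0.1727,0.0767,0.04,-68.4],
])

```text
time_s: 16.12
tcp_pos: [0.6488, -0.0545, 0.0516]
tcp_rot: [0.719, 0.695, -0.003, -0.005]
ft_force: [-0.9, -0.5, -1.4]
width: 0.0261
```

>>> move_arm([
  [0,0,0.03,0],
  [0,0,0.042,0],
  [0,0,0.042,0],
])

```text
time_s: 16.5
tcp_pos: [0.6522, -0.0551, 0.0143]
tcp_rot: [0.719, 0.695, -0.001, -0.001]
ft_force: [1.0, 0.1, 0.2]
width: 0.0264
```

>>> move_arm([
  [0,0,0,0],
  [0,0,0,0],
  [0,0,-0.03,0],
  [0,0,-0.085,0],
  [0,0,-0.085,0],
  [0,0,-0.085,0],
], fingers=0.037)

```text
time_s: 17.25
tcp_pos: [0.6529, -0.0552, 0.1004]
tcp_rot: [0.719, 0.695, 0.0, 0.0]
ft_force: [-0.1, -0.7, -1.5]
width: 0.037
```

```bash
python3 - <<'E'
from h import *
b=viewer.snapshot("top");viewer.snapshot("side");np.save("t3.npy",b)
for t in("fit1_mid","fit0_mid","fit2_mid","fit3_mid"):
  for c in("top","side"):
    print(t,c,[(round(d["p"],2),np.round(d["location"],3).tolist()) for d in finder.pinpoint(t,c)[:5]])
print(yawy(),manip.observe()["tcp_pos"],togo([.475,-.1212,.1]))
E
```

```text
fit1_mid top [(0.43, [0.478, -0.122, 0.011])]
fit1_mid side [(0.53, [0.478, -0.121, 0.012])]
fit0_mid top []
fit0_mid side [(0.5, [0.289, 0.331, 0.015]), (0.47, [0.59, 0.033, 0.017])]
fit2_mid top [(0.36, [0.652, 0.032, 0.019])]
fit2_mid side [(0.41, [0.649, 0.029, 0.02])]
fit3_mid top [(0.21, [0.653, 0.03, 0.016])]
fit3_mid side [(0.73, [0.563, 0.292, 0.238]), (0.44, [0.652, -0.055, 0.015])]
-1.9665651468705485 [ 0.65296347 -0.05524056  0.09953189] [-0.072  -0.1756 -0.0004]
```

>>> move_arm([
  [-0.008,-0.02,0,9],
  [-0.016,-0.04,0,18],
  [-0.024,-0.06,0,27],
  [-0.032,-0.08,0,36],
  [-0.04,-0.1,0,45],
  [-0.048,-0.12,0,54],
  [-0.056,-0.14,0,63],
  [-0.064,-0.16,0,72],
  [-0.072,-0.1756,0,81],
  [-0.072,-0.1756,0,88.8],
], fingers=0.06)

```text
time_s: 19.0
tcp_pos: [0.4739, -0.1214, 0.1001]
tcp_rot: [1.0, -0.009, -0.0, -0.0]
ft_force: [-0.4, 0.5, -0.2]
width: 0.0599
```

```bash
python3 - <<'E'
from h import *
viewer.snapshot("top");viewer.snapshot("side")
for c in("top","side"):
    print(c,[(round(d["p"],2),np.round(d["location"],3).tolist()) for d in finder.pinpoint("fit1_mid",c)[:5]])
print(yawy(),togo([.475,-.1212,.006]))
E
```

```text
top [(0.57, [0.363, 0.405, 0.002])]
side [(0.43, [0.513, -0.111, 0.013])]
-90.63763749166449 [-0.0004 -0.      0.0941]
```

The side camera now puts fit1 somewhere else, so I'm looking before I reach.

```bash
python3 - <<'E'
from h import *
a=snap("side","s4",(220,170,380,290),5)
np.save("s4.npy",a)
E
```

```text
(no output)
```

View pics/s4.png

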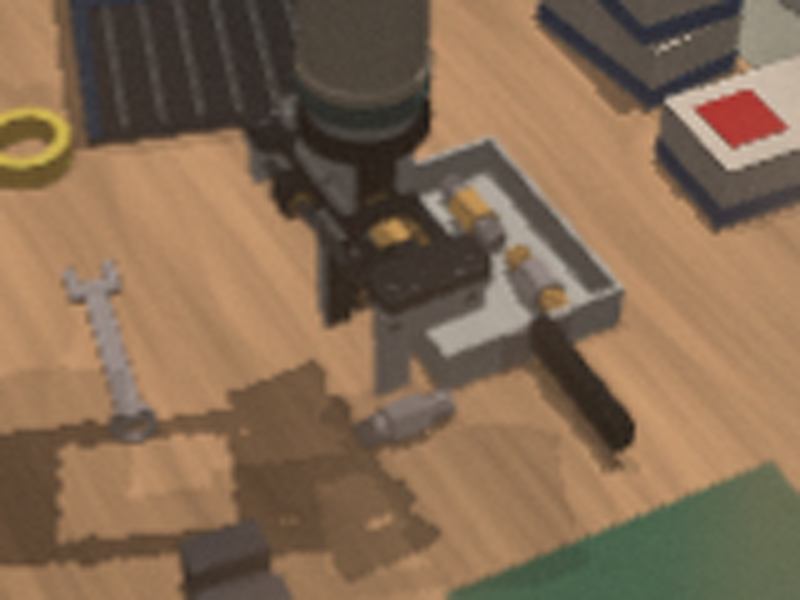

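fit1 was knocked. It now lies at about (405,418) in the crop, with its ends at (368,430) and (444,406). The other three show inside the tray.

```bash
python3 - <<'E'
from h import *
P=[px2w("side",220+u/5,170+v/5,.012) for u,v in((362,432),(450,406),(408,418))]
d=P[1]-P[0];print(np.round(P,4),np.hypot(*d[:2]),np.degrees(np.arctan2(d[1],d[0])))
print([(round(d["p"],2),np.round(d["location"],3).tolist()) for d in finder.pinpoint("fit1_mid","side")[:5]])
print(togo([.513,-.111,.1]))
# reference check: fit1 before, in s0
E
```

```text
[[ 0.4837 -0.1129  0.012 ]
 [ 0.5454 -0.1214  0.012 ]
 [ 0.5159 -0.117   0.012 ]] 0.06226281844525399 -7.836783214574596
[(0.52, [0.511, -0.112, 0.009])]
[ 0.0375 -0.0105 -0.    ]
```

>>> move_arm([
  [0.0385,-0.0085,0,7.4],
  [0.0385,-0.0085,0.03,7.4],
  [0.0385,-0.0085,0.07,7.4],
  [0.0385,-0.0085,0.094,7.4],
  [0.0385,-0.0085,0.094,7.4],
])

```text
time_s: 19.92
tcp_pos: [0.5123, -0.1125, 0.0042]
tcp_rot: [0.997, -0.071, -0.002, -0.001]
ft_force: [-0.2, 0.3, 0.7]
width: 0.0602
```

>>> move_arm([
  [0,0,0,0],
  [0,0,0,0],
  [0,0,0,0],
  [0,0,0,0],
  [0,0,-0.03,0],
  [0,0,-0.09,0],
  [0,0,-0.09,0],
  [0,0,-0.09,0],
], fingers=0.0)

```text
time_s: 20.92
tcp_pos: [0.5132, -0.113, 0.0957]
tcp_rot: [0.997, -0.071, -0.0, -0.0]
ft_force: [1.4, 0.2, -1.5]
width: 0.0265
```

```bash
python3 - <<'E'
from h import *
print(yawy(),manip.observe()["width"],togo([*slot(-.043,.033),.095]))
E
```

```text
-98.16501929306521 0.026527081777326367 [ 0.0641 -0.07    0.0007]
```

>>> move_arm([
  [0.006,-0.007,0,-9.7],
  [0.012,-0.014,0,-19.4],
  [0.018,-0.02,0,-29],
  [0.024,-0.027,0,-38.7],
  [0.03,-0.034,0,-48.4],
  [0.036,-0.041,0,-58],
  [0.044,-0.05,0,-67.7],
  [0.052,-0.058,0,-77.4],
  [0.06,-0.066,0,-87],
  [0.0641,-0.07,0,-96.2],
])

```text
time_s: 22.18
tcp_pos: [0.5859, -0.0523, 0.0935]
tcp_rot: [0.717, 0.697, -0.001, -0.002]
ft_force: [0.5, 0.6, -1.1]
width: 0.0264
```

>>> move_arm([
  [0,0,0.0,0],
  [0,0,0.03,0],
  [0,0,0.07,0],
  [0,0,0.0815,0],
  [0,0,0.0815,0],
])

```text
time_s: 22.8
tcp_pos: [0.5864, -0.053, 0.0137]
tcp_rot: [0.72, 0.694, -0.001, -0.001]
ft_force: [0.1, 0.6, -0.0]
width: 0.0265
```

>>> move_arm([
  [0,0,0,0],
  [0,0,0,0],
  [0,0,-0.03,0],
  [0,0,-0.085,0],
  [0,0,-0.085,0],
  [0,0,-0.085,0],
], fingers=0.037)

```text
time_s: 23.55
tcp_pos: [0.587, -0.053, 0.1]
tcp_rot: [0.719, 0.695, 0.0, 0.0]
ft_force: [-0.7, -0.4, -0.9]
width: 0.0371
```

```bash
python3 - <<'E'
from h import *
b=snap("top","t5",(210,120,350,240),5);viewer.snapshot("side");print(manip.observe()["width"])
for t in("tray","tray_grip"):
  for c in("top","side"):
    print(t,c,[(round(d["p"],2),np.round(d["location"],3).tolist()) for d in finder.pinpoint(t,c)[:3]])
print(yawy(),manip.observe()["tcp_pos"],togo([.6123,-.186,.1]))
E
```

```text
0.03694132687595815
tray top [(0.61, [0.621, -0.006, -0.002])]
tray side [(0.64, [0.625, -0.006, 0.0]), (0.35, [0.543, 0.219, 0.009])]
tray_grip top [(0.75, [0.616, -0.183, 0.028])]
tray_grip side []
-1.9711908725610396 [ 0.5864715  -0.05288285  0.09833775] [-0.1321  0.0304 -0.0018]
```

View pics/t5.png

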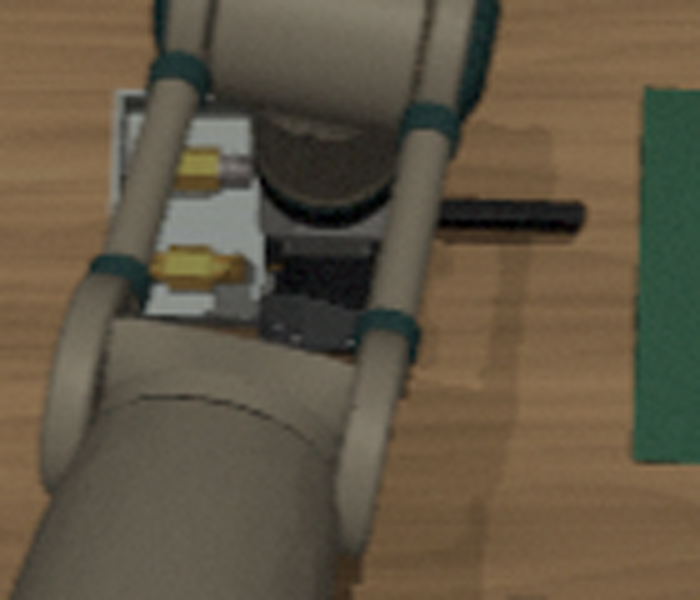

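The top view shows the brass fit0 and brass/steel fit2 in the tray; the gripper hides the other two. The handle is at about (510,214) in the crop.

>>> move_arm([
  [-0.04,0.01,0,0],
  [-0.09,0.02,0,0],
  [-0.13,0.0325,0,0],
  [-0.13,0.0325,0.03,0],
  [-0.13,0.0325,0.05,0],
  [-0.13,0.0325,0.05,0],
], fingers=0.06)

```text
time_s: 24.6
tcp_pos: [0.6135, -0.1835, 0.0471]
tcp_rot: [0.719, 0.695, -0.001, -0.002]
ft_force: [-0.5, -0.6, 0.1]
width: 0.0601
```

```bash
python3 - <<'E'
from h import *
b=snap("side","s6",(250,170,400,283),5);viewer.snapshot("top")
for t in("tray_grip","tray"):
  for c in("top","side"):
    print(t,c,[(round(d["p"],2),np.round(d["location"],3).tolist()) for d in finder.pinpoint(t,c)[:3]])
print(yawy(),manip.observe()["tcp_pos"],togo([.6145,-.184,.011]))
E
```

```text
tray_grip top [(0.85, [0.613, -0.182, 0.027])]
tray_grip side [(0.89, [0.619, -0.188, 0.031])]
tray top []
tray side [(0.87, [0.622, -0.011, 0.002]), (0.21, [0.649, 0.029, 0.015])]
-1.9506802025718974 [ 0.61589963 -0.18414937  0.05053079] [ 0.0001 -0.0015  0.0395]
```

View pics/s6.png

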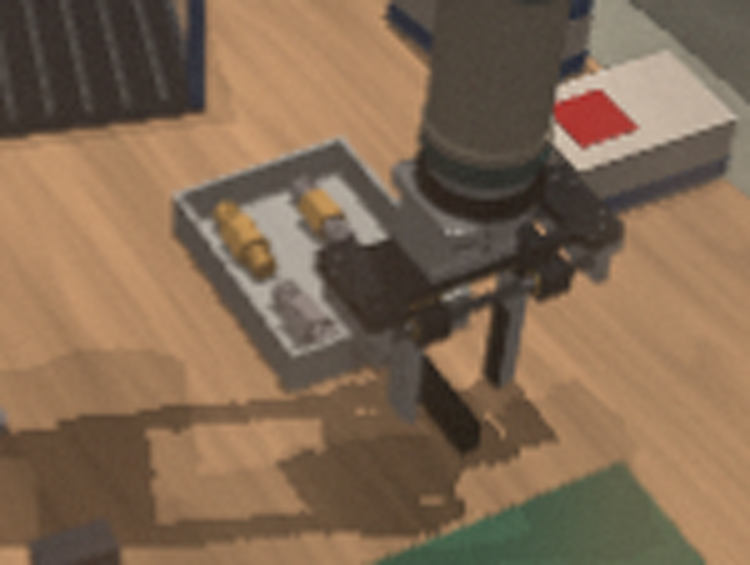

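The side view shows the brass, brass/steel and steel fittings in the tray at (243,240), (322,212) and (303,312). The fourth is hidden behind the gripper. The fingers straddle the handle.

>>> move_arm([
  [0,0,0.03,0],
  [0,0,0.0395,0],
  [0,0,0.0395,0],
  [0,0,0.0395,0],
])

```text
time_s: 25.4
tcp_pos: [0.6159, -0.1843, 0.0109]
tcp_rot: [0.719, 0.695, 0.0, 0.001]
ft_force: [-0.7, 0.4, 0.3]
width: 0.0599
```

>>> move_arm([
  [0,0,0,0],
  [0,0,0,0],
  [0,0,0,0],
  [0,0,0,0],
  [0,0,0,0],
  [0,0,0,0],
  [0,0,0,0],
], fingers=0.0, newtons=60)

```text
time_s: 26.28
tcp_pos: [0.6153, -0.1841, 0.01]
tcp_rot: [0.719, 0.695, 0.0, 0.0]
ft_force: [0.4, 0.2, -0.1]
width: 0.0136
```

>>> move_arm([
  [0,0,-0.003,0],
  [0,0,-0.008,0],
  [0,0,-0.014,0],
  [0,0,-0.02,0],
  [0,0,-0.026,0],
  [0,0,-0.032,0],
  [0,0,-0.037,0],
  [0,0,-0.04,0],
  [0,0,-0.04,0],
])

```text
time_s: 27.4
tcp_pos: [0.6153, -0.1841, 0.0502]
tcp_rot: [0.719, 0.695, 0.0, 0.0]
ft_force: [0.8, -0.3, -3.7]
width: 0.0139
```

```bash
python3 - <<'E'
from h import *
a=snap("side","s7",(250,160,400,273),5);b=viewer.snapshot("top")
for t in("tray_grip","tray","hood_front","hood_home","air_lever_tip"):
  for c in("top","side"):
    print(t,c,[(round(d["p"],2),np.round(d["location"],3).tolist()) for d in finder.pinpoint(t,c)[:3]])
s=manip.observe();print(yawy(),s["tcp_pos"],s["width"],s["ft_force"],s["ft_torque"])
E
```

```text
tray_grip top [(0.87, [0.615, -0.184, 0.068])]
tray_grip side [(0.82, [0.618, -0.184, 0.072])]
tray top [(0.61, [0.618, -0.007, 0.033]), (0.37, [0.651, -0.052, 0.057])]
tray side [(0.95, [0.626, -0.01, 0.038])]
hood_front top [(0.61, [0.54, 0.216, 0.008])]
hood_front side [(0.65, [0.563, 0.29, 0.24]), (0.55, [0.539, 0.224, 0.008])]
hood_home top []
hood_home side [(0.8, [0.579, 0.327, 0.005]), (0.7, [0.508, -0.558, 0.004])]
air_lever_tip top []
air_lever_tip side [(0.72, [0.506, -0.559, 0.002]), (0.55, [0.561, 0.289, 0.236])]
-1.9676897351000573 [ 0.6151437  -0.18401914  0.0499048 ] 0.01351946974495654 [ 0.50338073  0.70724401 -5.03020136] [-0.73086074  0.03804517  0.01655159]
```

View pics/s7.png

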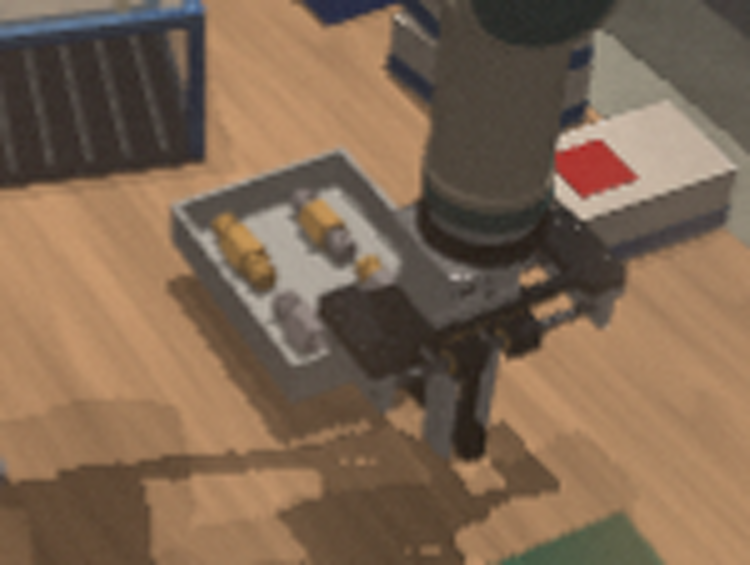

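All four fittings are in the lifted, level tray (the fourth shows at (370,268)); the load reads 4–5 N and the tray points sit at the expected height. Next I carry it to the front of the hood.

>>> move_arm([
  [0.005,-0.007,0,0.5],
  [0.014,-0.022,0,2],
  [0.028,-0.045,0,4],
  [0.044,-0.071,0,6.5],
  [0.06,-0.098,0,9.2],
  [0.076,-0.124,0,12],
  [0.09,-0.147,0,14],
  [0.101,-0.165,0,15.5],
  [0.108,-0.175,0,16.4],
  [0.11,-0.178,0,16.7],
])

```text
time_s: 29.25
tcp_pos: [0.4404, -0.0675, 0.0501]
tcp_rot: [0.812, 0.583, 0.0, -0.0]
ft_force: [1.3, -0.1, -4.5]
width: 0.0136
```

```bash
python3 - <<'E'
from h import *
a=snap("side","s8",(200,110,340,230),5);b=snap("top","t8",(80,110,300,240),3.6)
for t in("tray_grip","tray","hood_front","hood_home"):
  for c in("top","side"):
    print(t,c,[(round(d["p"],2),np.round(d["location"],3).tolist()) for d in finder.pinpoint(t,c)[:3]])
s=manip.observe();print(yawy(),s["tcp_pos"],s["width"],togo([.5159,.1523,.05]))
E
```

```text
tray_grip top []
tray_grip side [(0.7, [0.439, -0.069, 0.072])]
tray top [(0.98, [0.492, 0.098, 0.035])]
tray side [(0.96, [0.498, 0.097, 0.041])]
hood_front top [(0.55, [0.536, 0.221, 0.006])]
hood_front side [(0.59, [0.54, 0.221, 0.006])]
hood_home top [(0.35, [0.366, 0.406, 0.0])]
hood_home side [(0.63, [0.578, 0.323, 0.007])]
-18.67816405462544 [ 0.44127011 -0.0681661   0.04985272] 0.013958566320184577 [ 2.328e-01  1.000e-04 -1.000e-04]
```

View pics/t8.png

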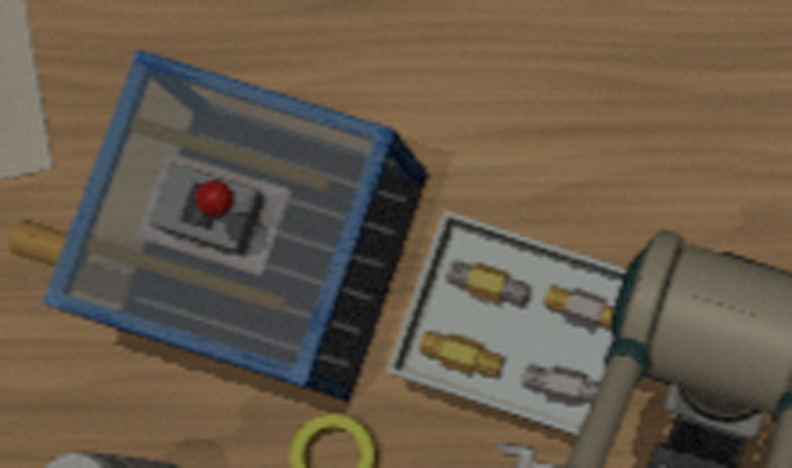

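Top view: all four fittings lie flat in the tray, and the pan's front edge, (445,215)–(390,375), faces the hood mouth, (427,177)–(347,402). I'll check the alignment with numbers.

```bash
python3 - <<'E'
from h import *
W=lambda u,v,z:px2w("top",80+u/3.6,110+v/3.6,z)
def rep(n,A,B):
    d=A-B; print(n,((A+B)/2).round(4),np.hypot(*d[:2]).round(4),"normal yaw",(np.degrees(np.arctan2(d[1],d[0]))+90).round(1))
rep("mouth bottom",W(427,177,.004),W(347,402,.004))
rep("mouth top",W(394,132,.143),W(302,382,.143))
rep("pan front",W(447,216,.075),W(390,374,.075))
A=(W(394,132,.143)+W(302,382,.143))/2;B=(W(140,54,.143)+W(47,302,.143))/2
d=B-A;print("hood yaw",np.degrees(np.arctan2(d[1],d[0])),np.linalg.norm(d))
E
```

```text
mouth bottom [0.5353 0.2208 0.004 ] 0.206 normal yaw 71.6
mouth top [0.5377 0.2206 0.143 ] 0.205 normal yaw 71.1
pan front [0.5183 0.1799 0.075 ] 0.1367 normal yaw 71.1
hood yaw 72.15996242440035 0.205394418367792
```

>>> move_arm([
  [0.004,0.001,0,0],
  [0.012,0.002,0,0],
  [0.026,0.003,0,0],
  [0.044,0.003,0,0],
  [0.062,0.003,0,0],
  [0.08,0.003,0,0],
  [0.096,0.003,0,0],
  [0.108,0.003,0,0],
  [0.116,0.003,0,0],
  [0.12,0.003,0,0],
])

```text
time_s: 31.0
tcp_pos: [0.4823, 0.0451, 0.0499]
tcp_rot: [0.812, 0.583, -0.0, -0.0]
ft_force: [0.0, 0.5, -3.9]
width: 0.0138
```

>>> move_arm([
  [0.004,0,0,0],
  [0.012,0,0,0],
  [0.026,0,0,0],
  [0.044,0,0,0],
  [0.062,0,0,0],
  [0.08,0,0,0],
  [0.094,0,0,0],
  [0.103,0,0,0],
  [0.107,0,0,0],
  [0.107,0,0,0],
])

```text
time_s: 32.25
tcp_pos: [0.5164, 0.146, 0.0499]
tcp_rot: [0.812, 0.583, -0.0, -0.0]
ft_force: [0.6, -0.6, -2.8]
width: 0.0136
```

```bash
python3 - <<'E'
from h import *
a=snap("side","s9",(210,110,330,200),6)
b=viewer.snapshot("top")
for c in("top","side"):
    print(c,[(round(d["p"],2),np.round(d["location"],3).tolist()) for d in finder.pinpoint("tray",c)[:3]])
s=manip.observe();print(yawy(),s["tcp_pos"],s["ft_force"],s["width"],togo([.5159,.1523,.019]))
E
```

```text
top []
side [(0.85, [0.573, 0.31, 0.038])]
-18.70068009759754 [0.51635809 0.14567148 0.04997588] [ 0.58806454 -0.32571761 -3.98215687] 0.013450709055423676 [ 0.0061 -0.0026  0.031 ]
```

View pics/s9.png

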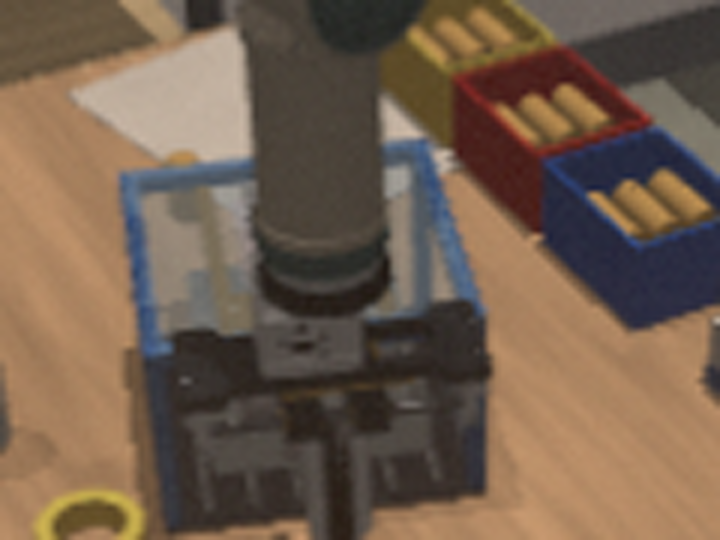

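The gripper is in front of the mouth, clear of the roof, with the pan inside. I push it 9 mm further in and lower it.

>>> move_arm([
  [0.004,0,0,0],
  [0.008,0,0,0],
  [0.009,0,0.004,0],
  [0.009,0,0.01,0],
  [0.009,0,0.016,0],
  [0.009,0,0.022,0],
  [0.009,0,0.026,0],
  [0.009,0,0.029,0],
  [0.009,0,0.03,0],
  [0.009,0,0.03,0],
])

```text
time_s: 33.7
tcp_pos: [0.5195, 0.1547, 0.0201]
tcp_rot: [0.812, 0.583, 0.0, 0.0]
ft_force: [0.2, 0.2, -4.4]
width: 0.0136
```

>>> move_arm([
  [0,0,0.001,0],
  [0,0,0.002,0],
  [0,0,0.002,0],
])

```text
time_s: 34.08
tcp_pos: [0.5197, 0.1547, 0.0182]
tcp_rot: [0.812, 0.583, 0.0, 0.0]
ft_force: [0.6, -1.0, -2.2]
width: 0.0138
```

>>> move_arm([
  [0,0,0.001,0],
  [0,0,0.001,0],
])

```text
time_s: 34.33
tcp_pos: [0.5197, 0.1547, 0.0179]
tcp_rot: [0.812, 0.583, 0.0, 0.0]
ft_force: [-0.4, -2.2, 4.5]
width: 0.0135
```

>>> move_arm([
  [0,0,0,0],
  [0,0,0,0],
  [0,0,0,0],
  [0,0,0,0],
  [0,0,-0.03,0],
  [0,0,-0.06,0],
  [-0.03,0,-0.1,0],
  [-0.06,0,-0.15,0],
  [-0.06,0,-0.19,0],
  [-0.06,0,-0.23,0],
], fingers=0.05)

```text
time_s: 35.58
tcp_pos: [0.4999, 0.0974, 0.2485]
tcp_rot: [0.813, 0.583, 0.0, 0.0]
ft_force: [-0.2, 0.0, -0.8]
width: 0.05
```

```bash
python3 - <<'E'
from h import *
a=snap("side","s10",(200,110,340,215),5.6);b=viewer.snapshot("top")
for t in("air_lever_tip","tray","tray_grip"):
  for c in("top","side"):
    print(t,c,[(round(d["p"],2),np.round(d["location"],3).tolist()) for d in finder.pinpoint(t,c)[:3]])
def red(im):
    h=cv2.cvtColor(im,cv2.COLOR_RGB2HSV);m=((h[...,0]<6)|(h[...,0]>174))&(h[...,1]>150)&(h[...,2]>70)
    n,l,st,ce=cv2.connectedComponentsWithStats(m.astype(np.uint8));return [(st[i,4],ce[i].round(1)) for i in range(1,n) if st[i,4]>15]
print(red(a),red(b));print(w2px("side",[.564,.29,.236]),w2px("top",[.564,.29,.236]))
s=manip.observe();print(yawy(),s["tcp_pos"],s["q"],s["width"])
E
```

```text
air_lever_tip top []
air_lever_tip side [(0.58, [0.564, 0.288, 0.24])]
tray top []
tray side [(0.76, [0.579, 0.319, 0.008])]
tray_grip top []
tray_grip side [(0.87, [0.522, 0.154, 0.038])]
[(np.int32(203), array([301.7, 130.4])), (np.int32(77), array([345.3, 150.4])), (np.int32(102), array([367.7, 193.1])), (np.int32(8881), array([480.7, 380.3]))] [(np.int32(250), array([194.7,  66.9])), (np.int32(302), array([94. , 81.4])), (np.int32(229), array([263.2,  85.8])), (np.int32(6260), array([510.7, 154.4])), (np.int32(98), array([514.9, 151.1]))]
[257.5018025  132.94368396] [140.58320468 164.18880985]
-18.658644676547233 [0.49925452 0.09778419 0.24529734] [5.65080882e-02 1.56398232e-01 1.56570912e+00 8.08187237e-05
 1.42278238e+00 3.82149037e-01] 0.050097024346073646
```

View pics/s10.png

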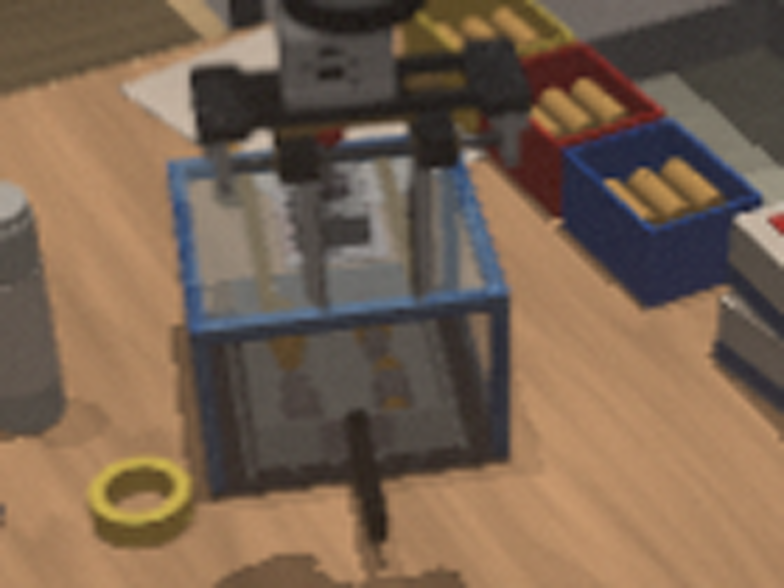

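The tray is inside on the bed with all four fittings visible through the clear roof. The knob is at about (330,135) in the crop, still off. I rotate and go above it to straddle it.

>>> move_arm([
  [0,0,-0.03,-9],
  [0,0,-0.055,-18],
  [0.02,0,-0.06,-27],
  [0.05,0,-0.06,-36],
  [0.08,0,-0.06,-45],
  [0.11,0,-0.06,-54],
  [0.14,0,-0.06,-63],
  [0.17,0,-0.06,-72],
  [0.19,-0.001,-0.06,-81],
  [0.2024,-0.001,-0.06,-90],
], fingers=0.046)

```text
time_s: 37.22
tcp_pos: [0.5638, 0.2909, 0.305]
tcp_rot: [0.159, 0.987, -0.001, -0.001]
ft_force: [0.2, 0.5, -0.8]
width: 0.0462
```

```bash
python3 - <<'E'
from h import *
viewer.snapshot("side")
print([(round(d["p"],2),np.round(d["location"],3).tolist()) for d in finder.pinpoint("air_lever_tip","side")[:3]])
s=manip.observe();print(yawy(),s["tcp_pos"],s["q"],s["width"],togo([.563,.290,.226]))
E
```

```text
[(0.49, [0.564, 0.292, 0.239])]
71.40606001448478 [0.56389424 0.29094309 0.30495006] [ 3.66450332e-01  3.36509230e-01  1.17631137e+00  4.63413721e-04
  1.63162857e+00 -8.79791182e-01] 0.04595516372083174 [ 0.0003 -0.0011  0.079 ]
```

>>> move_arm([
  [0,0,0.02,0],
  [0,0,0.04,0],
  [0,0,0.06,0],
  [0,0,0.074,0],
  [0,0,0.079,0],
  [0,0,0.079,0],
])

```text
time_s: 38.08
tcp_pos: [0.5641, 0.2897, 0.2279]
tcp_rot: [0.163, 0.987, -0.0, -0.0]
ft_force: [0.0, 0.1, -0.5]
width: 0.046
```

>>> move_arm([
  [0,0.01,0,0],
  [0,0.02,0,0],
  [0,0.03,0,0],
  [0,0.04,0,0],
  [0,0.05,0,0],
  [0,0.06,0,0],
  [0,0.07,0,0],
  [0,0.075,0,0],
  [0,0.078,0,0],
  [0,0.078,0,0],
])

```text
time_s: 39.33
tcp_pos: [0.5891, 0.3641, 0.228]
tcp_rot: [0.162, 0.987, 0.0, 0.0]
ft_force: [0.7, 0.4, 0.5]
width: 0.0458
```

Now I creep forward to the stop, watching the force.

>>> move_arm([
  [0,0.003,0,0],
  [0,0.005,0,0],
  [0,0.007,0,0],
  [0,0.007,0,0],
])

```text
time_s: 39.83
tcp_pos: [0.5913, 0.3705, 0.228]
tcp_rot: [0.162, 0.987, 0.0, 0.0]
ft_force: [-0.5, -1.8, -0.7]
width: 0.0462
```

>>> move_arm([
  [0,0.002,0,0],
  [0,0.003,0,0],
  [0,0.003,0,0],
])

```text
time_s: 40.2
tcp_pos: [0.5914, 0.3708, 0.2278]
tcp_rot: [0.162, 0.987, -0.003, -0.001]
ft_force: [-2.4, -6.0, 0.6]
width: 0.0463
```

```bash
python3 - <<'E'
from h import *
a=snap("side","s11",(220,100,320,175),8)
print([(round(d["p"],2),np.round(d["location"],3).tolist()) for d in finder.pinpoint("air_lever_tip","side")[:3]])
s=manip.observe();print(s["time_s"],s["tcp_pos"],s["ft_force"])
E
```

```text
[(0.58, [0.374, 0.043, 0.0]), (0.51, [0.585, 0.361, 0.239])]
40.3 [0.59137409 0.37077781 0.22783232] [-1.9927291  -5.40907634  0.57253267]
```

The stop is reached: position held at 3 mm of overtravel, about 6 N, with the knob at (.585,.361), the expected full-on spot. I dwell, then pull back.

>>> move_arm([
  [0,0,0,0],
  [0,0,0,0],
  [0,0,0,0],
  [0,0,0,0],
  [0,0,0,0],
  [0,0,0,0],
  [0,0,0,0],
  [0,0,0,0],
  [0,0,0,0],
  [0,-0.003,0,0],
])

```text
time_s: 41.55
tcp_pos: [0.5913, 0.3704, 0.2281]
tcp_rot: [0.162, 0.987, 0.0, 0.0]
ft_force: [-0.5, 0.7, -0.7]
width: 0.0458
```

>>> move_arm([
  [0,-0.012,0,0],
  [0,-0.024,0,0],
  [0,-0.036,0,0],
  [0,-0.048,0,0],
  [0,-0.06,0,0],
  [0,-0.07,0,0],
  [0,-0.08,0,0],
  [0,-0.088,0,0],
  [0,-0.091,0,0],
  [0,-0.091,0,0],
])

```text
time_s: 42.8
tcp_pos: [0.562, 0.2838, 0.2279]
tcp_rot: [0.162, 0.987, -0.0, -0.0]
ft_force: [-0.4, -0.0, -0.3]
width: 0.0461
```

>>> move_arm([
  [0,-0.003,0,0],
  [0,-0.005,0,0],
  [0,-0.006,0,0],
  [0,-0.006,0,0],
])

```text
time_s: 43.3
tcp_pos: [0.5602, 0.2786, 0.2279]
tcp_rot: [0.162, 0.987, 0.0, -0.0]
ft_force: [-0.2, 1.4, -1.0]
width: 0.0458
```

>>> move_arm([
  [0,-0.002,0,0],
  [0,-0.003,0,0],
  [0,-0.003,0,0],
])

```text
time_s: 43.68
tcp_pos: [0.5601, 0.2784, 0.2278]
tcp_rot: [0.162, 0.987, 0.003, 0.001]
ft_force: [2.5, 7.5, -2.9]
width: 0.0459
```

```bash
python3 - <<'E'
from h import *
a=snap("side","s12",(220,100,320,175),8)
print([(round(d["p"],2),np.round(d["location"],3).tolist()) for d in finder.pinpoint("air_lever_tip","side")[:3]])
s=manip.observe();print(s["time_s"],s["tcp_pos"],s["ft_force"])
E
```

```text
[]
43.775 [0.56009731 0.27837425 0.22781612] [ 2.11692204  6.80579368 -3.26713225]
```

The stop behind is reached too: the stroke of 97.6 mm equals the 77 mm lever arc plus the 20 mm of slack. I unload, rise and go back to the tray's handle.

>>> move_arm([
  [0,0.006,0,0],
  [0,0.0125,0,0],
  [0,0.0125,0,0],
  [0,0.0125,-0.03,0],
  [0,0.0125,-0.06,0],
  [0,0.0125,-0.08,0],
  [0,0.0125,-0.08,0],
])

```text
time_s: 44.65
tcp_pos: [0.5639, 0.2874, 0.3098]
tcp_rot: [0.162, 0.987, 0.001, 0.002]
ft_force: [0.5, 0.1, 0.6]
width: 0.0462
```

```bash
python3 - <<'E'
from h import *
s=manip.observe();print(yawy(),s["tcp_pos"],togo([.5008,.099,.245]))
viewer.snapshot("side")
print([(round(d["p"],2),np.round(d["location"],3).tolist()) for d in finder.pinpoint("air_lever_tip","side")[:3]])
E
```

```text
71.32332236708565 [0.56391541 0.28743422 0.30979248] [-0.0004 -0.1988  0.0644]
[(0.37, [0.563, 0.288, 0.234])]
```

>>> move_arm([
  [0,-0.02,0,9],
  [0,-0.045,0,18],
  [0,-0.07,0,27],
  [0,-0.095,0,36],
  [0,-0.12,0,45],
  [0,-0.145,0,54],
  [0,-0.17,0,63],
  [0,-0.19,0,72],
  [0,-0.1988,0,81],
  [0,-0.1988,0.02,90],
], fingers=0.05)

```text
time_s: 46.0
tcp_pos: [0.4996, 0.0983, 0.2877]
tcp_rot: [0.814, 0.58, 0.0, 0.0]
ft_force: [-0.4, 0.5, 0.2]
width: 0.0501
```

```bash
python3 - <<'E'
from h import *
s=manip.observe();print(yawy(),s["tcp_pos"],togo([.5197,.1547,.018]))
a=snap("side","s13",(210,105,330,195),6);b=viewer.snapshot("top")
for t in("tray_grip","tray"):
    print(t,[(round(d["p"],2),np.round(d["location"],3).tolist()) for d in finder.pinpoint(t,"side")[:3]])
E
```

```text
-19.032545407736293 [0.49957599 0.09830548 0.28771745] [0.0599 0.0004 0.2697]
tray_grip [(0.74, [0.519, 0.154, 0.04]), (0.2, [0.51, -0.558, 0.002])]
tray [(0.59, [0.58, 0.32, 0.007])]
```

View pics/s13.png

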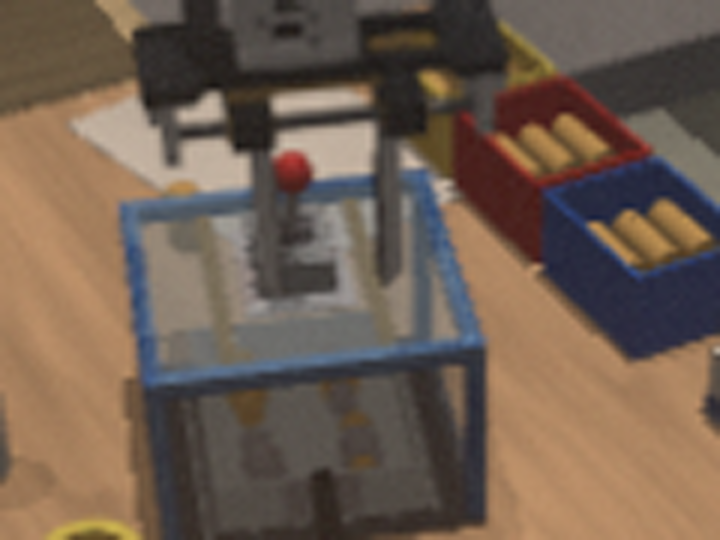

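The knob is back at its off position, (290,172), and the tray hasn't moved, with all four fittings in it. Down to the handle.

>>> move_arm([
  [0,0,0.04,0],
  [0.01,0,0.08,0],
  [0.03,0,0.12,0],
  [0.05,0,0.16,0],
  [0.06,0,0.2,0],
  [0.06,0,0.235,0],
  [0.06,0,0.26,0],
  [0.06,0,0.27,0],
  [0.06,0,0.27,0],
  [0.06,0,0.27,0],
])

```text
time_s: 47.45
tcp_pos: [0.52, 0.1562, 0.0191]
tcp_rot: [0.812, 0.583, 0.001, 0.0]
ft_force: [0.6, -0.1, 0.5]
width: 0.0501
```

>>> move_arm([
  [0,0,0,0],
  [0,0,0,0],
  [0,0,0,0],
  [0,0,0,0],
  [0,0,0,0],
  [0,0,0,0],
  [0,0,0,0],
], fingers=0.0, newtons=60)

```text
time_s: 48.32
tcp_pos: [0.5191, 0.1559, 0.0181]
tcp_rot: [0.812, 0.583, 0.0, 0.0]
ft_force: [0.9, -1.5, 1.9]
width: 0.0136
```

>>> move_arm([
  [0,0,-0.003,0],
  [0,0,-0.008,0],
  [0,0,-0.014,0],
  [0,0,-0.02,0],
  [0,0,-0.026,0],
  [0,0,-0.03,0],
  [0,0,-0.032,0],
  [0,0,-0.032,0],
])

```text
time_s: 49.32
tcp_pos: [0.5189, 0.156, 0.0501]
tcp_rot: [0.812, 0.583, 0.0, 0.0]
ft_force: [-0.3, 0.6, -4.2]
width: 0.0138
```

```bash
python3 - <<'E'
from h import *
viewer.snapshot("side")
for t in("tray_grip","tray"):
    print(t,[(round(d["p"],2),np.round(d["location"],3).tolist()) for d in finder.pinpoint(t,"side")[:3]])
s=manip.observe();print(yawy(),s["tcp_pos"],s["width"],s["ft_force"],s["ft_torque"],togo([.441,-.068,.05]))
E
```

```text
tray_grip [(0.78, [0.519, 0.153, 0.073])]
tray [(0.74, [0.578, 0.321, 0.042])]
-18.666298717676373 [0.51861621 0.15594273 0.0497791 ] 0.013386399489208792 [ 0.83718579 -0.57121354 -4.64242003] [-0.76530819  0.27558477 -0.00961972] [-2.37e-01 -1.90e-03 -2.00e-04]
```

>>> move_arm([
  [-0.004,0,0,0],
  [-0.012,0,0,0],
  [-0.026,0,0,0],
  [-0.044,0,0,0],
  [-0.062,0,0,0],
  [-0.08,0,0,0],
  [-0.096,0,0,0],
  [-0.108,0,0,0],
  [-0.116,0,0,0],
  [-0.12,0,0,0],
])

```text
time_s: 50.72
tcp_pos: [0.4804, 0.042, 0.05]
tcp_rot: [0.813, 0.583, 0.0, -0.0]
ft_force: [-0.4, -0.2, -3.7]
width: 0.0134
```

>>> move_arm([
  [-0.004,0,0,0],
  [-0.014,0,0,0],
  [-0.03,0,0,0],
  [-0.05,0,0,0],
  [-0.07,0,0,0],
  [-0.088,0,0,0],
  [-0.104,0,0,0],
  [-0.114,0,0,0],
  [-0.119,0,0,0],
  [-0.12,0,0,0],
])

```text
time_s: 51.98
tcp_pos: [0.442, -0.0715, 0.05]
tcp_rot: [0.813, 0.583, 0.0, -0.0]
ft_force: [0.8, 0.1, -3.3]
width: 0.0137
```

```bash
python3 - <<'E'
from h import *
viewer.snapshot("side");b=viewer.snapshot("top")
for t in("tray","mat"):
  for c in("side","top"):
    print(t,c,[(round(d["p"],2),np.round(d["location"],3).tolist()) for d in finder.pinpoint(t,c)[:3]])
s=manip.observe();print(yawy(),s["tcp_pos"],s["ft_force"],togo([.4081,-.3177,.08]))
E
```

```text
tray side [(0.77, [0.5, 0.094, 0.042])]
tray top [(0.7, [0.495, 0.095, 0.037])]
mat side [(0.81, [0.582, -0.349, -0.0])]
mat top [(0.67, [0.579, -0.347, 0.004])]
-18.632519542464443 [ 0.44210363 -0.07103715  0.04993573] [ 0.22973363 -0.1645033  -3.77292656] [-0.2446  0.0466 -0.0301]
```

>>> move_arm([
  [-0.003,0,-0.003,1],
  [-0.01,0.002,-0.01,3],
  [-0.022,0.004,-0.018,7],
  [-0.036,0.007,-0.025,12],
  [-0.052,0.01,-0.03,18],
  [-0.068,0.013,-0.03,24],
  [-0.084,0.016,-0.03,30],
  [-0.1,0.019,-0.03,35],
  [-0.112,0.021,-0.03,38],
  [-0.12,0.0225,-0.03,40],
])

```text
time_s: 53.52
tcp_pos: [0.4246, -0.1929, 0.0801]
tcp_rot: [0.963, 0.269, -0.0, -0.0]
ft_force: [0.5, 1.0, -4.1]
width: 0.0136
```

```bash
python3 - <<'E'
from h import *
s=manip.observe();print(yawy(),s["tcp_pos"],s["width"],togo([.4081,-.3177,.05]))
E
```

```text
-58.803061029232516 [ 0.42464507 -0.19291073  0.08008926] 0.013645308664829915 [-0.0788  0.0982  0.0301]
```

>>> move_arm([
  [-0.002,0.002,0,1],
  [-0.007,0.008,0,4],
  [-0.015,0.018,0,9],
  [-0.026,0.032,0,15],
  [-0.038,0.047,0,21.5],
  [-0.05,0.063,0,28],
  [-0.062,0.078,0,34],
  [-0.071,0.089,0.004,38.5],
  [-0.077,0.096,0.01,40.7],
  [-0.0788,0.0982,0.014,41.2],
])

```text
time_s: 54.78
tcp_pos: [0.4083, -0.317, 0.0653]
tcp_rot: [0.996, -0.086, -0.0, -0.001]
ft_force: [0.2, 1.1, -3.9]
width: 0.0134
```

```bash
python3 - <<'E'
from h import *
viewer.snapshot("side");b=snap("top","t14",(290,110,450,260),4);np.save("t14.npy",b)
for t in("tray","tray_grip"):
  for c in("side","top"):
    print(t,c,[(round(d["p"],2),np.round(d["location"],3).tolist()) for d in finder.pinpoint(t,c)[:3]])
s=manip.observe();print(yawy(),s["tcp_pos"],s["width"],togo([.4081,-.3177,.014]))
E
```

```text
tray side [(0.61, [0.581, -0.348, 0.054]), (0.18, [0.615, -0.38, 0.071])]
tray top [(0.81, [0.575, -0.347, 0.049])]
tray_grip side [(0.82, [0.41, -0.319, 0.087])]
tray_grip top []
-99.8258567351191 [ 0.40876627 -0.31662777  0.06603824] 0.013289180931759135 [-0.0005  0.0012  0.052 ]
```

View pics/t14.png

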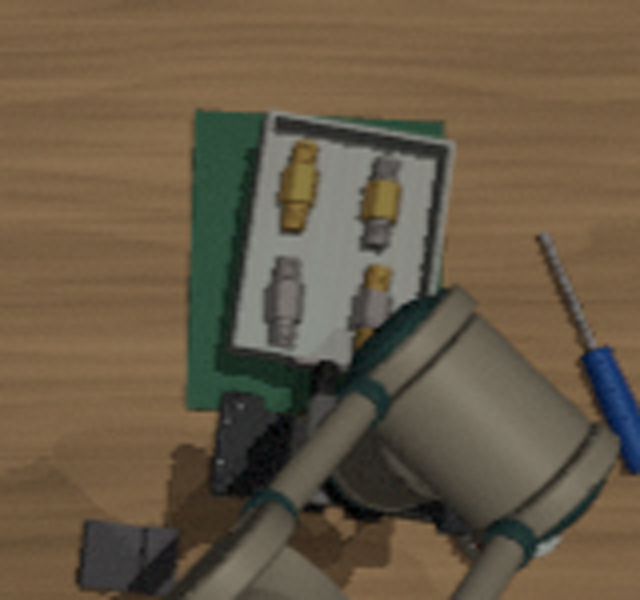

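All four fittings are in the raised tray, which is over the mat (the offset in the picture is the parallax of its height). Lowering.

>>> move_arm([
  [0,0.001,0.005,0],
  [0,0.001,0.013,0],
  [0,0.001,0.022,0],
  [0,0.001,0.031,0],
  [0,0.001,0.039,0],
  [0,0.001,0.045,0],
  [0,0.001,0.049,0],
  [0,0.001,0.0505,0],
  [0,0.001,0.0505,0],
])

```text
time_s: 56.2
tcp_pos: [0.4087, -0.3183, 0.0156]
tcp_rot: [0.996, -0.086, 0.0, 0.0]
ft_force: [-0.2, -0.1, -2.0]
width: 0.0134
```

>>> move_arm([
  [0,0,0.001,0],
  [0,0,0.002,0],
  [0,0,0.002,0],
])

```text
time_s: 56.58
tcp_pos: [0.4087, -0.3183, 0.0137]
tcp_rot: [0.996, -0.086, 0.0, 0.0]
ft_force: [-0.7, 1.4, 0.3]
width: 0.0134
```

```bash
python3 - <<'E'
from h import *
viewer.snapshot("side");b=viewer.snapshot("top")
for t in("tray","mat"):
  for c in("side","top"):
    print(t,c,[(round(d["p"],2),np.round(d["location"],3).tolist()) for d in finder.pinpoint(t,c)[:3]])
print(yawy(),manip.observe()["tcp_pos"],manip.observe()["ft_force"])
E
```

```text
tray side [(0.88, [0.581, -0.35, 0.004])]
tray top [(0.59, [0.576, -0.347, 0.001]), (0.56, [0.511, -0.558, -0.005])]
mat side [(0.57, [0.533, -0.375, 0.021]), (0.44, [0.353, -0.19, 0.0]), (0.23, [0.538, -0.308, 0.019])]
mat top []
-99.86813567931786 [ 0.40867195 -0.31828851  0.01357941] [-1.64992112  0.81998096 -0.74692853]
```

>>> move_arm([
  [0,0,0.0005,0],
  [0,0,0.0005,0],
  [0,0,0.0005,0],
  [0,0,0.0005,0],
  [0,0,0.0005,0],
  [0,0,-0.04,0],
  [0,0,-0.09,0],
  [-0.03,0,-0.14,0],
  [-0.06,0,-0.18,0],
  [-0.06,0,-0.2,0],
], fingers=0.05)

```text
time_s: 58.12
tcp_pos: [0.3482, -0.3078, 0.216]
tcp_rot: [0.996, -0.087, 0.001, 0.001]
ft_force: [-0.1, -0.2, -0.5]
width: 0.05
```

>>> move_arm([
  [-0.01,-0.04,0,0],
  [-0.01,-0.1,0,0],
  [-0.01,-0.16,0,0],
  [-0.01,-0.22,0,0],
  [-0.01,-0.28,0,0],
  [-0.01,-0.33,0,0],
  [-0.01,-0.35,0,0],
  [-0.01,-0.35,0,0],
])

```text
time_s: 59.12
tcp_pos: [0.3994, 0.0398, 0.2134]
tcp_rot: [0.996, -0.084, 0.0, -0.0]
ft_force: [-0.6, 0.0, 0.6]
width: 0.0501
```

```bash
python3 - <<'E'
from h import *
viewer.snapshot("side");b=snap("top","t15",(70,110,470,300),2)
for t in("tray","mat","air_lever_tip"):
  for c in("side","top"):
    print(t,c,[(round(d["p"],2),np.round(d["location"],3).tolist()) for d in finder.pinpoint(t,c)[:3]])
print(manip.observe()["tcp_pos"],manip.observe()["width"])
E
```

```text
tray side [(0.56, [0.582, -0.348, 0.003])]
tray top [(0.89, [0.574, -0.348, 0.001])]
mat side []
mat top []
air_lever_tip side [(0.57, [0.565, 0.286, 0.237])]
air_lever_tip top [(0.5, [0.561, 0.283, 0.232])]
[0.3994553  0.03792651 0.21344047] 0.04989034347702118
```

View pics/t15.png

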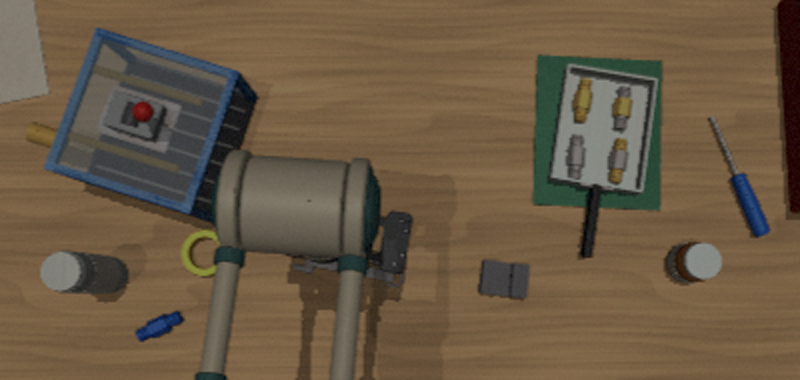

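```bash
python3 - <<'E'
from h import *
W=lambda l,z:np.array([px2w("top",70+u/2,110+v/2,z) for u,v in l]).mean(0).round(4)
print("tray",W([(567,66),(658,79),(642,192),(551,184)],.039),"mat",W([(538,55),(662,62),(660,210),(535,205)],.003))
E
```

```text
tray [ 0.5723 -0.3469  0.039 ] mat [ 0.5757 -0.3463  0.003 ]
```

The pan centre and the mat centre agree to about 3 mm.

```bash
python3 - <<'E'
from h import *
print(manip.job_done())
E
```

```text
the job is handed in; nothing more can be done
None
```

The job is done and handed in. All four fittings were present and went into the tray. The tray was carried level into the hood, set down on the bed and released. The air lever was pushed fully on, left on for about 2 s and pulled fully back off. The tray then came out and was released on the green mat at about 58 s of the 210 s allowed.

**Final checks**
- **Tray and fittings:** the last top picture shows all four fittings in the tray. Its centre is about 3 mm from the mat's centre, which is within measurement error.
- **Lever:** the knob is back at its starting position, about (0.563, 0.285). Both end stops were felt, at about 6 N going on and 7.5 N coming off.
- **Other things on the bench:** the blue look-alike, jar, spray can, tape, V-block and screwdriver look unmoved. The arm hid the spanner in the last picture.

**What disagreed**
- **Knocked fitting:** the all-steel fitting (fit1) was knocked about 4 cm just before I picked it. I found it again with the side camera and picked it from there.
- **Position readings:** my pixel measurements and the trained networks differed by 4–6 mm in x. I used values in between, and every grasp held.

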